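# Get the printed mould out from behind the bottles and onto the curing turntable

### The arm

A 6-joint arm with a two-finger parallel gripper is mounted at the origin on the work surface. World frame = base frame: x ahead of the robot, y to its left, z up, the work surface at z = 0. Lengths are in mm, angles in rad, forces in N, time in s.
With the tool pointing down it reaches from about 350 to 775 mm from the base axis. Payload 7.3 kg.
Tool frame: the origin (TCP) lies at the very end of the fingers, on their centre line; the grasp point (between the pads) lies 19 mm behind it (bot.grip_point_offset is the distance from the TCP to the grasp point, in mm); z points along the fingers, y is the line along which they close (so a half turn about z gives the same grasp; the last joint's range is limited). The gripper opens to 92 mm and grips with 3 to 60 N. Pads are 19 mm wide; open, the fingers measure 130 mm over their backs; the gripper's body (75 mm by 190 mm) begins 47 mm behind the grasp point.
Start: joints at [1.203, 0.342, 1.524, -0, 1.275, -0.146], TCP at [115.476, 512.162, 226.741] pointing down, gripper open.
Joint ranges: [-2.53, 2.53], [-0.77, 2.02], [0.04, 2.7], [-1, 4.14], [0.28, 2.66], [-3.11, 3.11]. Speed limits (rad/s): [2.57, 2.57, 3.14, 3.14, 3.14, 3.14].

### API

Orientations are given as [roll, pitch, yaw] about the fixed x, y, z axes, in that order (R = Rz(yaw) Ry(pitch) Rx(roll)).
In Python, from plant import bot gives the robot as it stands. The module is installed in compiled form; this text tells all that it offers.
- The arm moves only by the shell command python3 -m jog 'ROWS' [OPENING]. ROWS is JSON, a list of rows, each a list of 6 numbers: the shift along the tool's x, y, z in mm, then the turn, a rotation vector about the tool's x, y, z in rad. In form: [[dx, dy, dz, rx, ry, rz], ...]. A call has 1 to 12 rows; each row shifts and turns the commanded pose from where the row before left it, along the tool's axes as they then stand; what a row does not reach is not made up. A row lasts 1/10 s, in which the tool goes at most 50 mm and 8.59 degrees, less where a joint would pass 70% of its speed; a pose out of reach is approached as far as the arm can. A call with a gripper value outside its range is refused whole. OPENING is the opening in per cent of the stroke, from 0 (shut) to 100 (fully open), set as the call begins (- or left out, the last holds). The fingers move at their own pace and stop on an object; the grip force is fixed at half the most. Time passes only in rows, so rows that do not move let the fingers close. It gives the time, the measured TCP pose, the force, the opening and the grip force at its end, in the units of the state.
- bot.get_obs(): the state, without advancing time (a new reading comes with each control period).
- bot.capture(name): name is "side" or "top" or "wrist"; returns the picture (420x560x3 uint8, red, green, blue); there is no depth.
- bot.camera_model(name): a dict with "fx", "fy", "cx", "cy" (pixels), "position" and "orientation" of the camera in the world; the wrist camera has in their place "T_tool_cam" (4x4, takes a point from camera to tool coordinates, whose origin is the TCP and whose axes are the flange's). Camera axes: x right, y down, z forward; pixel columns grow to the right and rows downward; lengths in mm; the calibration is good to about 2 mm. A picture is of the moment at which its call begins: read the wrist's pose just before it. camera_model takes no time and is no camera call.
- bot.close_job(): hands the job in; it is judged then, once.
Trained networks look in the newest picture that a camera, given by its name, has taken for a name from the list of things; names that differ only in an ending like _2 or _b are one class to them, and where a whole thing is asked for, a point or a joint stands for the part that bears it (a point fixed in the world has none). Each returns a list of dicts, best first, with "p" (0 to 1); they miss things now and then, are a little off and sometimes report something else, mostly with a low value. They report only what shows in the picture. A call takes as long as a camera call.
- bot.outline_of(target, camera): "mask" (420x560 bool, what is visible of it) and "pixel" ([column, row] in pixels, amid what is visible of it).
The state is a dict: "time": time; "joint_positions": joint angles; "dq": joint speeds; "tau": joint torques, N m; "tool_pos": TCP position; "tcp_rot": TCP orientation; "contact_force": force on the tool from outside, world axes, zero at the start; "moment": the same for the moment, N m; "grip_width": finger opening in mm; "finger_force": force on a finger pad.
Only numpy, scipy, OpenCV 4.12 (cv2) and the standard library are available. Lean on these libraries where they do the work, as an engineer would, in place of code of your own. Each camera call takes 0.05 s, during which the arm holds its last target. There are 200 camera calls.

### The job

The printed mould block has to go under the curing lamp, but on the drip tray it is hemmed in by three bottles. First set all three bottles aside, standing on the blue mat, then lift the mould out and set it flat in the middle of the curing station's turntable, and finally stand each bottle back on the tray in the same place where it stood at the start. Keep the bottles upright and leave the mixing cup and the printed ear shell where they are.

Things in the scene. Friction and masses are not known exactly. Their poses are not given: they have to be found in the camera images.
- bottle_red_center (a point): loose upright bottle with a red screw cap and a white bottle wall; it is straight and round, 48 mm across, from its foot to 68 mm up, then narrowing to the cap; 98 mm tall, 130 g. This point is its centre, 49 mm above its foot; z axis up. It starts on the drip tray, as one of three bottles standing close round the mould, with their centres 55 to 67 mm from the mould's centre.
- bottle_white_center (a point): loose upright bottle with a white screw cap and an amber-brown wall with a paper label; it is straight and round, 46 mm across, from its foot to 66 mm up, then narrowing to the cap; 96 mm tall, 130 g. This point is its centre, 48 mm above its foot; z axis up. It starts on the drip tray, as one of three bottles standing close round the mould, with their centres 55 to 67 mm from the mould's centre.
- bottle_yellow_center (a point): loose upright bottle with a yellow screw cap and a bare metal wall with a grey label; it is straight and round, 50 mm across, from its foot to 64 mm up, then narrowing to the cap; 94 mm tall, 130 g. This point is its centre, 47 mm above its foot; z axis up. It starts on the drip tray, as one of three bottles standing close round the mould, with their centres 55 to 67 mm from the mould's centre.
- mould_center (a point): loose square mould block of cloudy pale-yellow printed resin, with a pour hole and four dark screws on its top: 46 x 46 mm, 44 mm tall, 90 g. This point is its centre, 22 mm above its underside; x and y axes square to its sides, z axis up. It starts on the far side of the drip tray, with about 10 mm free between it and the bottles, and lower than they are.
- turntable_top (a point): centre of the flat top of the curing station's round aluminium turntable, 136 mm across, which does not turn; 79 mm above the bench. The station's grey housing is 200 x 200 mm and its top lies 9 mm below the turntable's. x and y axes square to the housing, z up; the lamp column, 60 mm wide, stands 80 mm from this point in the direction of the +x axis and reaches 193 mm above the bench.
- mat: flat blue work mat with a pale grid, 220 x 220 mm, 3 mm thick, fixed to the bench. Origin at the centre of its underside, x and y axes along its sides. The set-aside area; one corner (+x, +y) is taken up by the mixing cup.
- drip_tray: black shallow drip tray, 200 mm (x) by 210 mm (y), fixed to the bench; floor 4 mm above the bench, lip 4 mm thick and 14 mm above the bench. Origin at the centre of its underside, x axis pointing away from the robot.
- mixing_cup_center (a point): loose green mixing cup, 58 mm across, 50 mm tall, on the mat; to be left alone. This point is its centre, 25 mm above its foot.
- ear_shell_center (a point): loose small blue printed ear-bud shell with a hook, about 35 x 50 mm, 20 mm tall, on the near part of the drip tray; to be left alone. This point is the centre of its round part, 10 mm above its underside.

How it is judged:
By the outcome, as a careful person would: the job done as asked, in the order asked, and still so for the second after the job is handed in, with the robot touching nothing.
It also fails if it takes over 147 s, if anything falls off the work surface, if the arm or the gripper's body presses on something with over 40 N, if the wrist force passes 120 N, or if a joint passes its speed limit or range.

## Working session

There is one attempt and no reset: what is moved stays moved. The work goes in short steps, Python scripts to look and compute and a shell command to move; the robot and the scene stay as the last step left them, time stands still between calls to the robot, and variables do not carry over. Pictures are saved under pics/ and viewed, at most 14 in all, crops included, and the job is handed in when it is done.

```bash
mkdir -p pics; python3 - <<'E'
from plant import bot
import cv2
o=bot.get_obs();print(o)
for n in("top","side","wrist"):
    im=bot.capture(n);cv2.imwrite(f"pics/a_{n}.png",im[:,:,::-1]);print(n,bot.camera_model(n))
    for t in ["bottle_red_center","bottle_white_center","bottle_yellow_center","mould_center","turntable_top","mat","drip_tray","mixing_cup_center","ear_shell_center"]:
        if n=="wrist":break
        r=bot.outline_of(t,n)
        print(t,[(round(d["p"],2),d["pixel"],int(d["mask"].sum())) for d in r[:2]])
E
```

```text
{'time': 0.0, 'joint_positions': array([ 1.20298510e+00,  3.42730884e-01,  1.52501795e+00, -4.72480395e-05,
        1.27538375e+00, -1.45967412e-01]), 'dq': array([-0.00052042,  0.00050851,  0.00036598, -0.0008704 ,  0.00095421,
       -0.00163717]), 'tau': array([ 2.60727698e-03, -4.31229007e+01, -2.44221765e+01,  7.21044489e-02,
        5.57627971e-02, -1.23198015e-04]), 'tool_pos': array([115.34347213, 511.75717132, 226.04039781]), 'tcp_rot': array([-3.14006253e+00, -1.79282546e-04,  2.91976249e+00]), 'contact_force': array([ 0.36554587, -0.25139032, -0.76058441]), 'moment': array([-0.04275975, -0.00143973,  0.01629864]), 'finger_force': 0.0, 'grip_width': 91.75325359204759}
top {'fx': 441.79865463494207, 'fy': 441.79865463494207, 'cx': 284.7832340646868, 'cy': 209.9578824997564, 'position': array([334.41604818,  35.98524537, 976.9441517 ]), 'orientation': array([-2.91222981,  0.00619484, -1.57642702])}
bottle_red_center [(0.77, [294.5, 217.2], 457), (0.17, [291.0, 191.8], 518)]
bottle_white_center [(0.78, [320.0, 193.9], 484), (0.65, [413.3, 193.3], 638)]
bottle_yellow_center [(0
[... 813 characters left out ...]
_top [(0.68, [211.3, 153.0], 1279), (0.22, [289.0, 201.4], 407)]
mat [(0.63, [381.1, 340.6], 9333)]
drip_tray [(0.57, [285.3, 244.9], 3406)]
mixing_cup_center [(0.66, [373.9, 288.6], 626)]
ear_shell_center [(0.42, [256.8, 228.1], 127)]
wrist {'fx': 289.77792153730576, 'fy': 289.77792153730576, 'cx': 281.4563921685679, 'cy': 209.9376927578052, 'T_tool_cam': array([[ 2.45322939e-04, -9.63773564e-01, -2.66721685e-01,
         7.23772939e+01],
       [ 9.99999470e-01,  5.03081341e-04, -8.98066042e-04,
         1.20987172e-02],
       [ 9.99715013e-04, -2.66721323e-01,  9.63773177e-01,
        -1.58864976e+02],
       [ 0.00000000e+00,  0.00000000e+00,  0.00000000e+00,
         1.00000000e+00]])}
```

View pics/a_top.png

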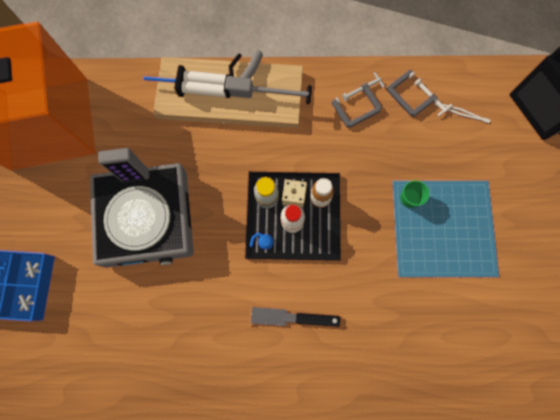

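View pics/a_side.png

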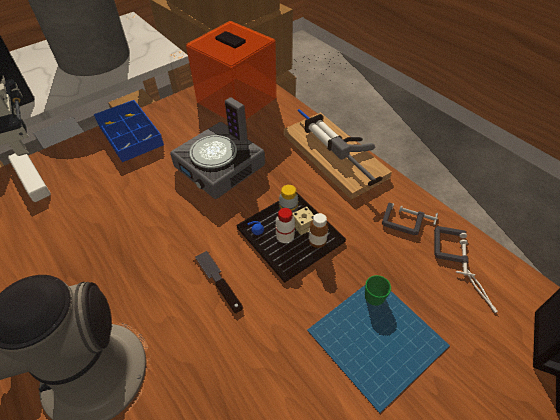

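The top view shows the yellow cap at (265,186), white cap (323,187), red cap (292,213), mould (294,191), turntable (137,218), mat (446,229) and cup (414,193). The side view agrees.

```bash
cat > h.py <<'E'
import numpy as np,cv2
from plant import bot
from scipy.spatial.transform import Rotation as R
def cam(n,o=None):
    m=bot.camera_model(n)
    if n=="wrist":
        o=o or bot.get_obs();T=np.eye(4);T[:3,:3]=R.from_euler('xyz',o["tcp_rot"]).as_matrix();T[:3,3]=o["tool_pos"]
        T=T@m["T_tool_cam"]
    else:
        T=np.eye(4);T[:3,:3]=R.from_euler('xyz',m["orientation"]).as_matrix();T[:3,3]=m["position"]
    return m,T
def toplane(px,z,c):
    m,T=c;px=np.atleast_2d(px).astype(float)
    d=np.c_[(px[:,0]-m["cx"])/m["fx"],(px[:,1]-m["cy"])/m["fy"],np.ones(len(px))]@T[:3,:3].T
    s=(z-T[2,3])/d[:,2];return T[:3,3]+d*s[:,None]
def proj(P,c):
    m,T=c;q=(np.atleast_2d(P)-T[:3,3])@T[:3,:3]
    return np.c_[q[:,0]/q[:,2]*m["fx"]+m["cx"],q[:,1]/q[:,2]*m["fy"]+m["cy"]]
def hsv(im):return cv2.cvtColor(im,cv2.COLOR_RGB2HSV)
def big(mask):
    k,l,s,c=cv2.connectedComponentsWithStats(mask.astype(np.uint8));i=1+np.argmax(s[1:,4]);return l==i,c[i],s[i]
E
python3 - <<'E'
from h import *
c=cam("top");im=cv2.imread("pics/a_top.png")[:,:,::-1].copy();H=hsv(im);h,s,v=[H[...,i].astype(int) for i in range(3)]
def roi(x0,x1,y0,y1):
    m=np.zeros(h.shape,bool);m[y0:y1,x0:x1]=1;return m
for n,m,z in [("red",((h<8)|(h>172))&(s>180)&(v>100)&roi(275,310,200,225),100),("yel",(abs(h-25)<8)&(s>180)&(v>120)&roi(250,280,172,200),96),("wht",(s<60)&(v>170)&roi(310,335,175,200),98)]:
    M,ce,st=big(m);print(n,ce,st,toplane(ce,z,c).round(1))
for t in["turntable_top","mat","drip_tray","mould_center","mixing_cup_center"]:
    bot.capture("top") if t=="turntable_top" else 0
    M=bot.outline_of(t,"top")[0]["mask"].astype(np.uint8)
    ct=max(cv2.findContours(M,0,2)[0],key=cv2.contourArea)
    z=dict(turntable_top=79,mat=3,drip_tray=14,mould_center=48,mixing_cup_center=40)[t]
    P=toplane(ct[:,0],z,c)[:,:2].astype(np.float32)
    print(t,cv2.minAreaRect(P),np.round(cv2.minEnclosingCircle(P)[0],1))
cv2.imwrite("pics/b.png",cv2.resize(im[130:280,70:360],None,fx=2.7,fy=2.7,interpolation=2)[:,:,::-1])
E
```

```text
red [292.90810811 212.59459459] [286 205  15  16 185] [[533.6  23.8 100. ]]
yel [265.0625     185.86764706] [256 177  18  19 272] [[591.7  80.9  96. ]]
wht [323.15544041 185.96891192] [316 179  16  15 193] [[590.  -39.4  98. ]]
turntable_top ((531.25830078125, 350.0880126953125), (136.162109375, 134.28799438476562), 89.57400512695312) [532.4 349.9]
mat ((519.5717163085938, -315.64691162109375), (221.9269561767578, 220.6938018798828), 89.5687255859375) [ 518.7 -315. ]
drip_tray ((550.431640625, 22.91686248779297), (210.03456115722656, 201.98915100097656), 88.49797821044922) [550.7  23.5]
mould_center ((589.8355102539062, 21.705060958862305), (46.860198974609375, 56.399658203125), 81.77176666259766) [589.3  21.4]
mixing_cup_center ((589.5905151367188, -242.99510192871094), (62.44011306762695, 59.10107421875), 89.5687255859375) [ 589.2 -242.3]
```

View pics/b.png

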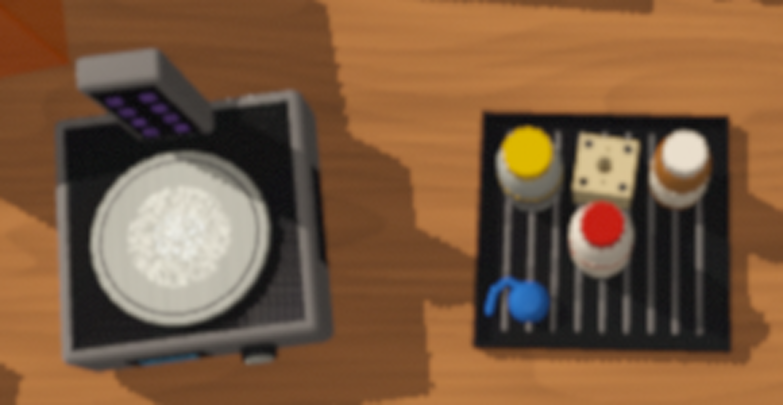

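The zoomed top view shows the bottles closely placed round the mould, which is slightly turned. The station sits a few degrees yawed with its column toward +x. Now I'll move over the tray for a closer look.

```bash
python3 -m jog '[[0,0,0,0,0,-0.111],[0,0,0,0,0,-0.111],[-30,-35,0,0,0,0],[-30,-35,0,0,0,0],[-30,-35,0,0,0,0],[-30,-35,0,0,0,0],[-30,-35,0,0,0,0],[-30,-35,0,0,0,0],[-30,-35,0,0,0,0],[-30,-35,0,0,0,0]]' 100; python3 -m jog '[[-35,-35,0,0,0,0],[-35,-35,0,0,0,0],[-35,-35,0,0,0,0],[-35,-35,0,0,0,0],[-35,-35,0,0,0,0],[-35,-35,0,0,0,0],[0,0,-10,0,0,0],[0,0,0,0,0,0],[0,0,0,0,0,0]]'
python3 - <<'E'
from h import *
o=bot.get_obs();im=bot.capture("wrist");cv2.imwrite("pics/c.png",im[:,:,::-1]);c=cam("wrist",o);print(o["tool_pos"],o["tcp_rot"],o["time"])
np.save("c_T.npy",c[1])
for n,p in dict(red=(533.6,23.8,102),yel=(591.7,80.9,98),wht=(590,-39.4,100),mould=(590,22,48)).items():print(n,proj(p,c))
E
```

```text
time: 2.35
tool_pos: [356.5, 230.7, 227.0]
tcp_rot: [3.141, 0.001, -3.141]
contact_force: [0.7, 1.0, -0.4]
grip_width: 91.6
finger_force: 0.0
time: 3.25
tool_pos: [565.0, 22.9, 236.7]
tcp_rot: [3.141, -0.0, -3.141]
contact_force: [-1.1, 0.4, -0.4]
grip_width: 91.7
finger_force: 0.0
[565.03497429  22.88510965 236.73952705] [ 3.14117470e+00 -1.17119808e-04 -3.14096060e+00] 3.25
red [[282.43623573 171.69165407]]
yel [[335.15271814 224.91989155]]
wht [[223.42199902 223.90335309]]
mould [[280.77827335 210.88656244]]
```

View pics/c.png

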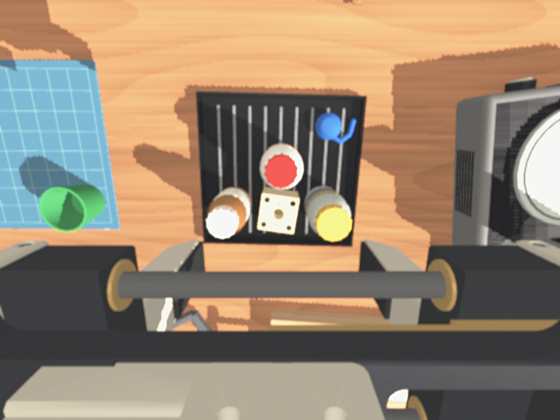

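The wrist view shows the red cap at (281,170), white (222,217), yellow (333,221) and mould (279,213). All are near the predictions.

```bash
python3 - <<'E'
from h import *
c=(bot.camera_model("wrist"),np.load("c_T.npy"));im=cv2.imread("pics/c.png")[:,:,::-1].copy();H=hsv(im);h,s,v=[H[...,i].astype(int) for i in range(3)]
def roi(x0,x1,y0,y1):
    m=np.zeros(h.shape,bool);m[y0:y1,x0:x1]=1;return m
for n,m,z in [("red",((h<8)|(h>172))&(s>170)&(v>100)&roi(255,310,145,195),102),("yel",(abs(h-25)<8)&(s>170)&(v>120)&roi(305,360,195,245),98),("wht",(s<50)&(v>150)&roi(200,242,198,240),100)]:
    M,ce,st=big(m);ct=max(cv2.findContours(M.astype(np.uint8),0,2)[0],key=cv2.contourArea);e=cv2.minEnclosingCircle(toplane(ct[:,0],z,c)[:,:2].astype(np.float32))
    print(n,ce,st,toplane(ce,z,c).round(1),np.round(e[0],1),e[1])
m=(abs(h-25)<9)&(s>30)&(s<140)&(v>130)&roi(255,303,188,238)
M,ce,st=big(m);ct=max(cv2.findContours(M.astype(np.uint8),0,2)[0],key=cv2.contourArea)
print("mould",ce,st,cv2.minAreaRect(toplane(ct[:,0],48,c)[:,:2].astype(np.float32)))
c2=cam("top");print("column top",toplane([[100,152],[129,149],[131,160],[103,165]],193,c2).round(0)[:,:2])
E
```

```text
red [278.5 157.7] [269 155  22   8  30] [[519.6  19.8 102. ]] [522.9  20.8] 10.594473838806152Traceback (most recent call last):
  File "<stdin>", line 6, in <module>
  File "h.py", line 21, in big
    k,l,s,c=cv2.connectedComponentsWithStats(mask.astype(np.uint8));i=1+np.argmax(s[1:,4]);return l==i,c[i],s[i]
                                                                        ~~~~~~~~~^^^^^^^^^
    return _wrapfunc(a, 'argmax', axis=axis, out=out, **kwds)
    return bound(*args, **kwds)
ValueError: attempt to get argmax of an empty sequence
```

```bash
python3 - <<'E'
from h import *
c=(bot.camera_model("wrist"),np.load("c_T.npy"));im=cv2.imread("pics/c.png")[:,:,::-1].copy();H=hsv(im);h,s,v=[H[...,i].astype(int) for i in range(3)]
print([H[y,x] for x,y in((281,170),(222,220),(333,221),(268,213))])
def roi(x0,x1,y0,y1):
    m=np.zeros(h.shape,bool);m[y0:y1,x0:x1]=1;return m
for n,m,z in [("red",((h<8)|(h>172))&(s>120)&(v>100)&roi(255,310,145,195),102),("yel",(abs(h-25)<8)&(s>120)&(v>120)&roi(305,360,195,245),98),("wht",(s<60)&(v>150)&roi(200,242,198,240),100)]:
    M,ce,st=big(m);ct=max(cv2.findContours(M.astype(np.uint8),0,2)[0],key=cv2.contourArea);e=cv2.minEnclosingCircle(toplane(ct[:,0],z,c)[:,:2].astype(np.float32))
    print(n,ce,st,toplane(ce,z,c).round(1),np.round(e[0],1),e[1])
m=(abs(h-25)<9)&(s>20)&(s<140)&(v>130)&roi(255,303,188,238)
M,ce,st=big(m);ct=max(cv2.findContours(M.astype(np.uint8),0,2)[0],key=cv2.contourArea)
print("mould",ce,st,cv2.minAreaRect(toplane(ct[:,0],48,c)[:,:2].astype(np.float32)))
c2=cam("top");print("column top",toplane([[100,152],[129,149],[131,160],[103,165]],193,c2).round(0)[:,:2])
E
```

```text
[array([  1, 164, 246], dtype=uint8), array([  0,   0, 247], dtype=uint8), array([ 30, 107, 247], dtype=uint8), array([ 30,  10, 247], dtype=uint8)]
red [280.47459727 170.72490706] [265 154  32  34 807] [[532.6  21.8 102. ]] [532.8  21.1] 17.0258731842041
yel [329.95035461 221.66666667] [315 205  38  37 282] [[588.   75.1  98. ]] [590.1  78.1] 21.518970489501953
wht [222.0591716  222.15384615] [206 206  33  33 845] [[588.  -40.8 100. ]] [588.5 -40.2] 18.865859985351562
mould [278.62878788 207.68030303] [257 188  43  47 660] ((590.0007934570312, 18.636188507080078), (48.75269317626953, 58.046600341796875), 81.77633666992188)
column top [[632. 387.]
 [638. 333.]
 [616. 328.]
 [606. 380.]]
```

```bash
python3 -m jog '[[32,-0.5,20,0,0,0],[0,0,45,0,0,0],[0,0,45,0,0,0],[0,0,40,0,0,0],[0,0,30,0,0,0],[0,0,17,0,0,0],[0,0,0,0,0,0],[0,0,0,0,0,0]]' 100; python3 -m jog '[[0,0,0,0,0,0],[0,0,0,0,0,0],[0,0,0,0,0,0],[0,0,0,0,0,0],[0,0,0,0,0,0],[0,0,0,0,0,0],[0,0,0,0,0,0],[0,0,0,0,0,0]]' 30
```

```text
time: 4.1
tool_pos: [533.5, 22.5, 40.4]
tcp_rot: [3.142, 0.0, -3.14]
contact_force: [0.2, 0.5, -0.6]
grip_width: 92.2
finger_force: 0.0
time: 4.9
tool_pos: [533.6, 21.7, 39.8]
tcp_rot: [3.142, 0.0, -3.141]
contact_force: [-0.5, 0.3, 1.4]
grip_width: 47.8
finger_force: 30.0
```

```bash
python3 -m jog '[[0,0,-15,0,0,0],[0,0,-35,0,0,0],[0,0,-40,0,0,0],[0,0,-30,0,0,0],[12,-32,0,0,0,0],[12,-40,0,0,0,0],[12,-40,0,0,0,0],[12,-40,0,0,0,0],[12,-40,0,0,0,0],[12,-40,0,0,0,0],[2,-40,0,0,0,0],[0,0,0,0,0,0]]'; python3 -m jog '[[0,0,40,0,0,0],[0,0,40,0,0,0],[0,0,25,0,0,0],[0,0,10,0,0,0],[0,0,5,0,0,0],[0,0,0.5,0,0,0],[0,0,0,0,0,0],[0,0,0,0,0,0]]'
```

```text
time: 6.1
tool_pos: [459.1, -254.8, 159.5]
tcp_rot: [-3.14, 0.001, 3.137]
contact_force: [0.4, 0.3, -0.9]
grip_width: 47.4
finger_force: 30.0
time: 6.9
tool_pos: [460.3, -250.7, 40.4]
tcp_rot: [-3.14, 0.002, -3.141]
contact_force: [1.3, 0.3, -0.7]
grip_width: 47.8
finger_force: 30.0
```

```bash
python3 -m jog '[[0,0,1,0,0,0],[0,0,0,0,0,0],[0,0,0,0,0,0]]'; python3 -m jog '[[0,0,0,0,0,0],[0,0,0,0,0,0],[0,0,0,0,0,0],[0,0,0,0,0,0],[0,0,0,0,0,0],[0,0,-20,0,0,0],[0,0,-40,0,0,0],[0,0,-40,0,0,0],[0,0,-40,0,0,0],[0,0,0,0,0,0],[0,0,0,0,0,0],[0,0,0,0,0,0]]' 100
```

```text
time: 7.2
tool_pos: [460.0, -250.5, 38.8]
tcp_rot: [-3.141, 0.001, -3.141]
contact_force: [0.7, 0.6, 2.7]
grip_width: 47.7
finger_force: 30.0
time: 8.4
tool_pos: [458.9, -249.7, 176.9]
tcp_rot: [3.14, -0.002, -3.141]
contact_force: [-0.2, 0.2, 0.2]
grip_width: 92.0
finger_force: 0.0
```

```bash
python3 -m jog '[[0,0,0,0,0,0.1428],[0,0,0,0,0,0.1428],[0,0,0,0,0,0.1428],[0,0,0,0,0,0.1428],[0,0,0,0,0,0.1428],[0,0,0,0,0,0.1428],[0,0,0,0,0,0.1428],[0,0,0,0,0,0.1428],[0,0,0,0,0,0.1428],[0,0,0,0,0,0.1428],[0,0,0,0,0,0.1428],[0,0,0,0,0,0]]'; python3 -m jog '[[35,21.5,0,0,0,0],[35,21.5,0,0,0,0],[35,21.5,0,0,0,0],[35,21.5,0,0,0,0],[35,21.5,0,0,0,0],[35,21.5,0,0,0,0],[0,0,0,0,0,0],[0,0,0,0,0,0],[0,0,0,0,0,0]]'
```

```text
time: 9.6
tool_pos: [459.0, -249.8, 176.5]
tcp_rot: [-3.139, -0.002, 1.57]
contact_force: [-0.2, -0.0, 0.7]
grip_width: 92.0
finger_force: 0.0
time: 10.5
tool_pos: [587.9, -40.9, 177.4]
tcp_rot: [-3.14, -0.0, 1.572]
contact_force: [-0.5, 0.6, 0.2]
grip_width: 91.8
finger_force: 0.0
```

```bash
python3 -m jog '[[1,1,10,0,0,0],[0,0,40,0,0,0],[0,0,40,0,0,0],[0,0,30,0,0,0],[0,0,17,0,0,0],[0,0,0,0,0,0],[0,0,0,0,0,0]]' 100; python3 -m jog '[[0,0,0,0,0,0],[0,0,0,0,0,0],[0,0,0,0,0,0],[0,0,0,0,0,0],[0,0,0,0,0,0],[0,0,0,0,0,0],[0,0,0,0,0,0],[0,0,0,0,0,0]]' 30
```

```text
time: 11.2
tool_pos: [589.5, -40.0, 41.3]
tcp_rot: [-3.141, -0.0, 1.57]
contact_force: [0.3, -0.9, -0.0]
grip_width: 92.1
finger_force: 0.0
time: 12.0
tool_pos: [589.7, -39.2, 41.3]
tcp_rot: [3.141, -0.0, 1.571]
contact_force: [0.1, -0.2, 0.8]
grip_width: 45.2
finger_force: 30.0
```

```bash
python3 -m jog '[[0,0,-15,0,0,0],[0,0,-35,0,0,0],[0,0,-40,0,0,0],[0,0,-30,0,0,0],[-40,-16,0,0,0,0],[-40,-16,0,0,0,0],[-40,-16,0,0,0,0],[-40,-16,0,0,0,0],[-40,-16,0,0,0,0],[-40,-16,0,0,0,0],[-40,-16,0,0,0,0],[-40,-16,0,0,0,0]]'; python3 -m jog '[[0,0,0,0,0,0],[0,0,40,0,0,0],[0,0,40,0,0,0],[0,0,25,0,0,0],[0,0,10,0,0,0],[0,0,5,0,0,0],[0,0,1,0,0,0],[0,0,0,0,0,0],[0,0,0,0,0,0]]'
```

```text
time: 13.2
tool_pos: [460.6, -360.7, 161.0]
tcp_rot: [-3.141, -0.0, 1.571]
contact_force: [1.2, -0.2, -1.7]
grip_width: 45.1
finger_force: 30.0
time: 14.1
tool_pos: [462.3, -359.8, 41.4]
tcp_rot: [3.14, 0.002, 1.571]
contact_force: [0.6, 0.5, -1.7]
grip_width: 45.5
finger_force: 30.0
```

```bash
python3 -m jog '[[0,0,1.2,0,0,0],[0,0,0,0,0,0],[0,0,0,0,0,0]]'; python3 -m jog '[[0,0,0,0,0,0],[0,0,0,0,0,0],[0,0,0,0,0,0],[0,0,0,0,0,0],[0,0,0,0,0,0],[0,0,-20,0,0,0],[0,0,-40,0,0,0],[0,0,-40,0,0,0],[0,0,-40,0,0,0],[0,0,0,0,0,0],[0,0,0,0,0,0],[0,0,0,0,0,0]]' 100
python3 -m jog '[[40,12,0,0,0,0],[40,12,0,0,0,0],[40,12,0,0,0,0],[40,12,0,0,0,0],[40,12,0,0,0,0],[40,12,0,0,0,0],[40,12,0,0,0,0],[40,12,0,0,0,0],[40,12,0,0,0,0],[40,10,0,0,0,0],[40,10,0,0,0,0],[0,0,0,0,0,0]]'
```

```text
time: 14.4
tool_pos: [462.2, -359.8, 40.3]
tcp_rot: [3.14, 0.002, 1.571]
contact_force: [-0.7, 0.4, 5.0]
grip_width: 45.6
finger_force: 30.0
time: 15.6
tool_pos: [461.1, -358.7, 177.7]
tcp_rot: [-3.14, -0.002, 1.571]
contact_force: [-0.4, -0.2, 0.6]
grip_width: 92.1
finger_force: 0.0
time: 16.8
tool_pos: [589.2, 85.5, 176.9]
tcp_rot: [-3.139, -0.002, 1.576]
contact_force: [-0.3, -0.4, 0.3]
grip_width: 91.8
finger_force: 0.0
```

```bash
python3 -m jog '[[0,0,0,0,0,0],[-1,1,10,0,0,0],[0,0,40,0,0,0],[0,0,40,0,0,0],[0,0,30,0,0,0],[0,0,19,0,0,0],[0,0,0,0,0,0],[0,0,0,0,0,0]]' 100; python3 -m jog '[[0,0,0,0,0,0],[0,0,0,0,0,0],[0,0,0,0,0,0],[0,0,0,0,0,0],[0,0,0,0,0,0],[0,0,0,0,0,0],[0,0,0,0,0,0],[0,0,0,0,0,0]]' 30
```

```text
time: 17.6
tool_pos: [590.4, 78.6, 39.8]
tcp_rot: [-3.141, 0.0, 1.569]
contact_force: [0.2, 0.6, 0.3]
grip_width: 91.8
finger_force: 0.0
time: 18.4
tool_pos: [590.7, 79.8, 40.2]
tcp_rot: [3.141, -0.0, 1.571]
contact_force: [0.3, 0.2, 1.7]
grip_width: 49.2
finger_force: 30.0
```

```bash
python3 -m jog '[[0,0,-15,0,0,0],[0,0,-35,0,0,0],[0,0,-40,0,0,0],[0,0,-30,0,0,0],[-40,-2,0,0,0,0],[-40,-2,0,0,0,0],[-40,-2,0,0,0,0],[-40,-2,0,0,0,0],[-40,-2,0,0,0,0],[-40,-2,0,0,0,0],[-40,-2,0,0,0,0],[-40,-1,0,0,0,0]]'; python3 -m jog '[[-40,0,0,0,0,0],[-40,0,0,0,0,0],[-40,0,0,0,0,0],[0,0,0,0,0,0],[0,0,40,0,0,0],[0,0,40,0,0,0],[0,0,25,0,0,0],[0,0,10,0,0,0],[0,0,5,0,0,0],[0,0,1.5,0,0,0],[0,0,0,0,0,0],[0,0,0,0,0,0]]'
```

```text
time: 19.6
tool_pos: [575.0, -241.7, 159.5]
tcp_rot: [-3.141, -0.001, 1.571]
contact_force: [0.6, -0.3, -1.3]
grip_width: 49.3
finger_force: 30.0
time: 20.8
tool_pos: [576.4, -360.7, 39.9]
tcp_rot: [3.14, 0.001, 1.571]
contact_force: [-0.8, -0.3, -1.8]
grip_width: 49.8
finger_force: 30.0
```

```bash
python3 -m jog '[[0,0,1.2,0,0,0],[0,0,0,0,0,0],[0,0,0,0,0,0]]'; python3 -m jog '[[0,0,0,0,0,0],[0,0,0,0,0,0],[0,0,0,0,0,0],[0,0,0,0,0,0],[0,0,0,0,0,0],[0,0,-20,0,0,0],[0,0,-40,0,0,0],[0,0,-40,0,0,0],[0,0,-40,0,0,0],[0,0,-30,0,0,0],[0,0,0,0,0,0],[0,0,0,0,0,0]]' 100
python3 -m jog '[[40,0,0,0,0,0],[40,0,0,0,0,0],[40,0,0,0,0,0],[40,0,0,0,0,0],[40,0,0,0,0,0],[40,0,0,0,0,0],[40,0,0,0,0,0],[40,0,0,0,0,0],[40,0,0,0,0,0],[20,0,0,0,0,0],[0,0,0,0,0,0],[0,0,0,0,0,0]]'
python3 -m jog '[[0,0,0,0,0,-0.143],[0,0,0,0,0,-0.143],[0,0,0,0,0,-0.143],[0,0,0,0,0,-0.143],[0,0,0,0,0,-0.143],[0,0,0,0,0,-0.143],[0,0,0,0,0,-0.143],[0,0,0,0,0,-0.143],[0,0,0,0,0,-0.143],[0,0,0,0,0,-0.143],[0,0,0,0,0,0],[0,0,0,0,0,0]]'
python3 - <<'E'
from h import *
o=bot.get_obs();im=bot.capture("wrist");cv2.imwrite("pics/d.png",im[:,:,::-1]);c=cam("wrist",o);print(o["tool_pos"],o["tcp_rot"])
np.save("d_T.npy",c[1]);print(proj((590,20,48),c))
M=bot.outline_of("mould_center","wrist")[0]["mask"].astype(np.uint8)
ct=max(cv2.findContours(M,0,2)[0],key=cv2.contourArea);print(cv2.minAreaRect(toplane(ct[:,0],48,c)[:,:2].astype(np.float32)))
im=bot.capture("top");cv2.imwrite("pics/d2.png",im[:,:,::-1])
E
```

```text
time: 21.1
tool_pos: [576.4, -360.8, 39.2]
tcp_rot: [3.139, 0.002, 1.571]
contact_force: [-1.2, 0.1, 4.8]
grip_width: 49.5
finger_force: 30.0
time: 22.3
tool_pos: [575.7, -360.3, 207.6]
tcp_rot: [3.141, 0.0, 1.571]
contact_force: [-0.9, -0.1, -0.8]
grip_width: 91.8
finger_force: 0.0
time: 23.5
tool_pos: [574.9, 19.8, 205.8]
tcp_rot: [-3.139, 0.0, 1.572]
contact_force: [0.4, 0.9, 0.1]
grip_width: 91.7
finger_force: 0.0
time: 24.7
tool_pos: [575.4, 18.7, 206.7]
tcp_rot: [-3.141, -0.001, 2.996]
contact_force: [0.1, -0.5, -0.2]
grip_width: 91.9
finger_force: 0.0
[575.39855895  18.65721585 206.73608909] [-3.14144893e+00 -1.02189183e-03  2.99566456e+00]
[[284.71617895 209.02572157]]
((588.6046142578125, 18.96921730041504), (46.98487091064453, 52.85997772216797), 81.67350006103516)
```

View pics/d.png

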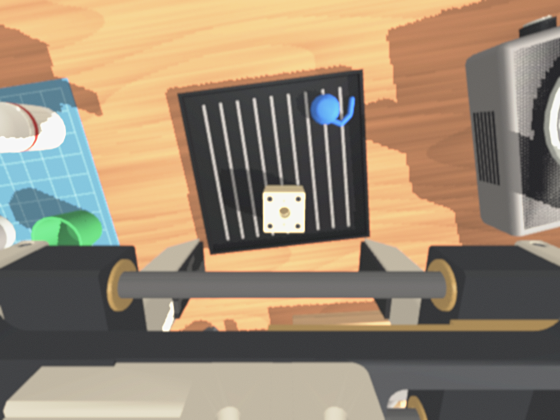

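View pics/d2.png

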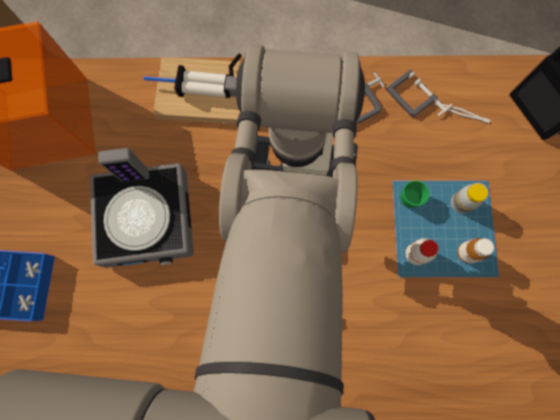

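All three bottles stand on the mat. The mould's top is square to the tool, with its hole at (284,212) in the wrist view, which puts it near (592,20).

```bash
python3 -m jog '[[-16,3.5,10,0,0,0],[0,0,45,0,0,0],[0,0,45,0,0,0],[0,0,40,0,0,0],[0,0,30,0,0,0],[0,0,15,0,0,0],[0,0,8,0,0,0],[0,0,0,0,0,0],[0,0,0,0,0,0]]' 100; python3 -m jog '[[0,0,0,0,0,0],[0,0,0,0,0,0],[0,0,0,0,0,0],[0,0,0,0,0,0],[0,0,0,0,0,0],[0,0,0,0,0,0],[0,0,0,0,0,0],[0,0,0,0,0,0]]' 30
```

```text
time: 25.75
tool_pos: [592.6, 20.9, 15.2]
tcp_rot: [3.141, 0.002, 3.001]
contact_force: [0.5, -0.0, 0.2]
grip_width: 91.7
finger_force: 0.0
time: 26.55
tool_pos: [591.9, 20.9, 14.3]
tcp_rot: [-3.142, 0.0, 3.001]
contact_force: [-0.4, -0.3, 0.7]
grip_width: 45.5
finger_force: 30.0
```

```bash
python3 -m jog '[[0,0,-16,0,0,0],[0,0,-40,0,0,0],[0,0,-40,0,0,0],[0,0,-40,0,0,-0.118],[0,0,0,0,0,-0.118],[3.6,41.6,0,0,0,0],[3.6,41.6,0,0,0,0],[3.6,41.6,0,0,0,0],[3.6,41.6,0,0,0,0],[3.6,41.6,0,0,0,0],[3.6,41.6,0,0,0,0]]'; python3 -m jog '[[3.6,41.6,0,0,0,0],[3.6,41.6,0,0,0,0],[0,0,0,0,0,0],[0,0,0,0,0,0],[0,0,0,0,0,0]]'
python3 - <<'E'
from h import *
o=bot.get_obs();im=bot.capture("wrist");cv2.imwrite("pics/e.png",im[:,:,::-1]);c=cam("wrist",o);print(o["tool_pos"],o["tcp_rot"]);np.save("e_T.npy",c[1])
r=bot.outline_of("turntable_top","wrist");print(r[0]["p"])
M=r[0]["mask"].astype(np.uint8)
ct=max(cv2.findContours(M,0,2)[0],key=cv2.contourArea);P=toplane(ct[:,0],79,c)[:,:2].astype(np.float32);print(cv2.minAreaRect(P),cv2.minEnclosingCircle(P))
E
```

```text
time: 27.65
tool_pos: [545.9, 269.0, 150.2]
tcp_rot: [3.142, -0.0, -3.046]
contact_force: [0.2, 0.1, -1.0]
grip_width: 46.0
finger_force: 30.0
time: 28.15
tool_pos: [531.6, 348.5, 150.0]
tcp_rot: [-3.141, -0.001, -3.047]
contact_force: [0.2, -1.2, -1.4]
grip_width: 45.5
finger_force: 30.0
[531.63700049 348.5156665  150.02695893] [-3.14099371e+00 -6.35083728e-04 -3.04681599e+00]
0.79
((508.4305725097656, 345.6709899902344), (91.93568420410156, 134.72897338867188), 5.899445056915283) ((529.1557006835938, 347.5570983886719), 67.72417449951172)
```

View pics/e.png

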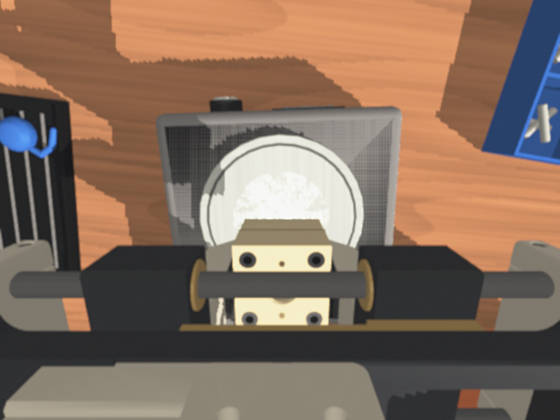

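The mould hangs above the turntable, and station edges are square to the tool. The ring centre agrees with the TCP to about 2 mm, so I'll lower it.

```bash
python3 -m jog '[[1,0,25,0,0,0],[0,0,20,0,0,0],[0,0,10,0,0,0],[0,0,3,0,0,0],[0,0,1.5,0,0,0],[0,0,0,0,0,0],[0,0,0,0,0,0]]'; python3 -m jog '[[0,0,0.7,0,0,0],[0,0,0,0,0,0],[0,0,0,0,0,0]]'
```

```text
time: 28.95
tool_pos: [531.1, 349.6, 91.8]
tcp_rot: [3.141, 0.002, -3.046]
contact_force: [0.8, -0.3, -0.7]
grip_width: 45.8
finger_force: 30.0
time: 29.25
tool_pos: [530.6, 349.5, 90.3]
tcp_rot: [3.141, 0.0, -3.046]
contact_force: [0.2, -0.2, -0.8]
grip_width: 46.0
finger_force: 30.0
```

```bash
python3 -m jog '[[0,0,1,0,0,0],[0,0,0,0,0,0],[0,0,0,0,0,0]]'
```

```text
time: 29.55
tool_pos: [530.7, 349.6, 89.4]
tcp_rot: [3.141, 0.001, -3.046]
contact_force: [0.5, 0.6, 1.2]
grip_width: 45.6
finger_force: 30.0
```

```bash
python3 -m jog '[[0,0,0,0,0,0],[0,0,0,0,0,0],[0,0,0,0,0,0],[0,0,0,0,0,0],[0,0,-20,0,0,0],[0,0,-40,0,0,0],[0,0,-40,0,0,0],[0,0,-30,0,0,0],[0,-40,0,0,0,0],[0,-40,0,0,0,0],[0,-40,0,0,0,0],[0,-40,0,0,0,0]]' 100; python3 -m jog '[[0,-40,0,0,0,0.1388],[0,0,0,0,0,0.1388],[0,0,0,0,0,0.1388],[0,0,0,0,0,0.1388],[0,0,0,0,0,0.1388],[0,0,0,0,0,0.1388],[0,0,0,0,0,0.1388],[0,0,0,0,0,0.1388],[0,0,0,0,0,0.1388],[0,0,0,0,0,0.1388],[0,0,0,0,0,0.1388],[0,0,0,0,0,0.1388]]'; python3 -m jog '[[-42,2,0,0,0,0],[-42,2,0,0,0,0],[-42,2,0,0,0,0],[-42,2,0,0,0,0],[-42,2,0,0,0,0],[-42,2,0,0,0,0],[-42,2,0,0,0,0],[-42,2,0,0,0,0],[-42,2,0,0,0,0],[-42,2,0,0,0,0],[-42,2,0,0,0,0],[0,0,0,0,0,0]]'; python3 -m jog '[[-42,2,0,0,0,0],[0,0,0,0,0,0],[0,0,0,0,0,0],[0,0,0,0,0,0]]'
python3 - <<'E'
from h import *
im=bot.capture("top");cv2.imwrite("pics/f.png",cv2.resize(im[130:290,70:530],None,fx=1.73,fy=1.73,interpolation=2)[:,:,::-1]);c=cam("top")
for t,z in (("mould_center",123),("turntable_top",79),("mould_center",79)):
    r=bot.outline_of(t,"top")[0];ct=max(cv2.findContours(r["mask"].astype(np.uint8),0,2)[0],key=cv2.contourArea);P=toplane(ct[:,0],z,c)[:,:2].astype(np.float32)
    print(t,r["p"],cv2.minAreaRect(P),P.min(0),P.max(0))
E
```

```text
time: 30.75
tool_pos: [545.6, 188.8, 219.2]
tcp_rot: [3.142, 0.0, -3.046]
contact_force: [1.3, -0.6, 0.1]
grip_width: 91.8
finger_force: 0.0
time: 31.95
tool_pos: [549.5, 150.3, 219.1]
tcp_rot: [-3.142, -0.0, 1.566]
contact_force: [0.7, -1.2, 0.6]
grip_width: 91.7
finger_force: 0.0
time: 33.15
tool_pos: [570.9, -317.0, 218.1]
tcp_rot: [-3.141, 0.002, 1.566]
contact_force: [-0.8, -0.6, -0.3]
grip_width: 91.9
finger_force: 0.0
time: 33.55
tool_pos: [574.0, -352.4, 219.1]
tcp_rot: [-3.141, -0.001, 1.572]
contact_force: [0.5, -0.5, 0.2]
grip_width: 91.9
finger_force: 0.0
mould_center 0.95 ((529.7296752929688, 345.72259521484375), (55.81908416748047, 58.677608489990234), 6.176953315734863) [501.51593 314.29678] [556.5165 377.3148]
turntable_top 0.83 ((532.2881469726562, 349.6810302734375), (132.9850311279297, 131.59556579589844), 3.122194290161133) [466.12857 283.1217 ] [598.45856 416.0095 ]
mould_center 0.95 ((539.7932739257812, 361.6820068359375), (58.69517135620117, 61.7010612487793), 6.176894664764404) [510.12585 328.63696] [567.9603 394.902 ]
```

View pics/f.png

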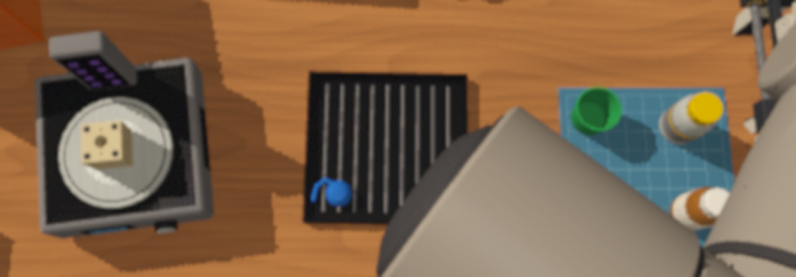

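The mould sits flat and centred on the turntable within about 3 mm. Now for the yellow bottle.

```bash
python3 -m jog '[[-8,2,10,0,0,0],[0,0,45,0,0,0],[0,0,45,0,0,0],[0,0,40,0,0,0],[0,0,25,0,0,0],[0,0,15,0,0,0],[0,0,0,0,0,0],[0,0,0,0,0,0]]' 100; python3 -m jog '[[0,0,0,0,0,0],[0,0,0,0,0,0],[0,0,0,0,0,0],[0,0,0,0,0,0],[0,0,0,0,0,0],[0,0,0,0,0,0],[0,0,0,0,0,0],[0,0,0,0,0,0]]' 30
```

```text
time: 34.55
tool_pos: [576.5, -362.2, 40.0]
tcp_rot: [3.14, 0.001, 1.571]
contact_force: [0.3, -0.1, 0.2]
grip_width: 91.6
finger_force: 0.0
time: 35.35
tool_pos: [576.0, -361.7, 39.2]
tcp_rot: [3.141, 0.0, 1.571]
contact_force: [-1.1, -0.2, 1.1]
grip_width: 49.0
finger_force: 30.0
```

```bash
python3 -m jog '[[0,0,-15,0,0,0],[0,0,-35,0,0,0],[0,0,-40,0,0,0],[0,0,-30,0,0,0],[40,2,0,0,0,0],[40,2,0,0,0,0],[40,2,0,0,0,0],[40,2,0,0,0,0],[40,2,0,0,0,0],[40,2,0,0,0,0],[40,2,0,0,0,0],[40,0.5,0,0,0,0]]'; python3 -m jog '[[40,0,0,0,0,0],[40,0,0,0,0,0],[40,0,0,0,0,0],[0,0,0,0,0,0],[0,0,40,0,0,0],[0,0,40,0,0,0],[0,0,25,0,0,0],[0,0,8,0,0,0],[0,0,4,0,0,0],[0,0,0,0,0,0],[0,0,0,0,0,0]]'
```

```text
time: 36.55
tool_pos: [590.2, -40.1, 160.2]
tcp_rot: [3.141, 0.0, 1.571]
contact_force: [0.0, -0.7, -1.5]
grip_width: 49.1
finger_force: 30.0
time: 37.65
tool_pos: [591.3, 78.2, 43.8]
tcp_rot: [3.139, -0.0, 1.571]
contact_force: [0.4, -0.4, -1.4]
grip_width: 49.5
finger_force: 30.0
```

```bash
python3 -m jog '[[0,0,2,0,0,0],[0,0,0.8,0,0,0],[0,0,0,0,0,0],[0,0,0,0,0,0]]'
```

```text
time: 38.05
tool_pos: [590.6, 78.4, 40.2]
tcp_rot: [3.14, -0.0, 1.571]
contact_force: [-0.6, -0.4, 5.7]
grip_width: 49.3
finger_force: 30.0
```

```bash
python3 -m jog '[[0,0,0,0,0,0],[0,0,0,0,0,0],[0,0,0,0,0,0],[0,0,0,0,0,0],[0,0,0,0,0,0],[0,0,-20,0,0,0],[0,0,-40,0,0,0],[0,0,-40,0,0,0],[0,0,-40,0,0,0],[0,0,0,0,0,0],[0,0,0,0,0,0]]' 100; python3 -m jog '[[-40,-12,0,0,0,0],[-40,-12,0,0,0,0],[-40,-12,0,0,0,0],[-40,-12,0,0,0,0],[-40,-12,0,0,0,0],[-40,-12,0,0,0,0],[-40,-12,0,0,0,0],[-40,-12,0,0,0,0],[-40,-12,0,0,0,0],[-40,-12,0,0,0,0],[-38,-8.4,0,0,0,0],[0,0,0,0,0,0]]'; python3 -m jog '[[0,0,0,0,0,0],[0,0,10,0,0,0],[0,0,45,0,0,0],[0,0,40,0,0,0],[0,0,25,0,0,0],[0,0,18,0,0,0],[0,0,0,0,0,0],[0,0,0,0,0,0]]' 100; python3 -m jog '[[0,0,0,0,0,0],[0,0,0,0,0,0],[0,0,0,0,0,0],[0,0,0,0,0,0],[0,0,0,0,0,0],[0,0,0,0,0,0],[0,0,0,0,0,0],[0,0,0,0,0,0]]' 30
```

```text
time: 39.15
tool_pos: [590.4, 78.4, 180.2]
tcp_rot: [3.139, -0.0, 1.571]
contact_force: [-0.3, 0.4, 0.2]
grip_width: 91.8
finger_force: 0.0
time: 40.35
tool_pos: [459.8, -363.6, 177.0]
tcp_rot: [-3.139, -0.001, 1.567]
contact_force: [-0.2, -0.3, -0.5]
grip_width: 91.6
finger_force: 0.0
time: 41.15
tool_pos: [462.3, -358.5, 41.1]
tcp_rot: [-3.141, -0.001, 1.573]
contact_force: [0.4, 0.4, 1.2]
grip_width: 91.7
finger_force: 0.0
time: 41.95
tool_pos: [462.0, -359.8, 41.3]
tcp_rot: [3.141, -0.0, 1.571]
contact_force: [-0.2, 0.2, 1.5]
grip_width: 45.2
finger_force: 30.0
```

```bash
python3 -m jog '[[0,0,-15,0,0,0],[0,0,-35,0,0,0],[0,0,-40,0,0,0],[0,0,-30,0,0,0],[40,16,0,0,0,0],[40,16,0,0,0,0],[40,16,0,0,0,0],[40,16,0,0,0,0],[40,16,0,0,0,0],[40,16,0,0,0,0],[40,16,0,0,0,0],[40,15.5,0,0,0,0]]'; python3 -m jog '[[0,0,0,0,0,0],[0,0,40,0,0,0],[0,0,40,0,0,0],[0,0,25,0,0,0],[0,0,8,0,0,0],[0,0,4,0,0,0],[0,0,0,0,0,0],[0,0,0,0,0,0]]';  python3 -m jog '[[0,0,1.3,0,0,0],[0,0,0.5,0,0,0],[0,0,0,0,0,0],[0,0,0,0,0,0]]'
```

```text
time: 43.15
tool_pos: [589.6, -37.9, 161.1]
tcp_rot: [-3.141, -0.0, 1.571]
contact_force: [0.2, -0.4, -1.1]
grip_width: 45.2
finger_force: 30.0
time: 43.95
tool_pos: [590.3, -40.0, 45.8]
tcp_rot: [3.139, 0.0, 1.571]
contact_force: [-0.1, 0.4, -0.4]
grip_width: 45.6
finger_force: 30.0
time: 44.35
tool_pos: [589.4, -39.6, 42.7]
tcp_rot: [3.141, -0.0, 1.571]
contact_force: [0.1, 1.6, -0.9]
grip_width: 45.7
finger_force: 30.0
```

```bash
python3 -m jog '[[0,0,0.7,0,0,0],[0,0,0,0,0,0],[0,0,0,0,0,0]]'
```

```text
time: 44.65
tool_pos: [589.5, -39.6, 42.3]
tcp_rot: [3.141, 0.0, 1.571]
contact_force: [-1.6, 0.8, 5.9]
grip_width: 45.5
finger_force: 30.0
```

```bash
python3 -m jog '[[0,0,0,0,0,0],[0,0,0,0,0,0],[0,0,0,0,0,0],[0,0,0,0,0,0],[0,0,0,0,0,0],[0,0,-20,0,0,0],[0,0,-40,0,0,0],[0,0,-40,0,0,0],[0,0,-40,0,0,0],[0,0,0,0,0,0],[0,0,0,0,0,0]]' 100; python3 -m jog '[[-35,-21.5,0,0,0,0],[-35,-21.5,0,0,0,0],[-35,-21.5,0,0,0,0],[-35,-21.5,0,0,0,0],[-35,-21.5,0,0,0,0],[-36,-22,0,0,0,0],[0,0,0,0,0,0]]'; python3 -m jog '[[0,0,0,0,0,-0.1428],[0,0,0,0,0,-0.1428],[0,0,0,0,0,-0.1428],[0,0,0,0,0,-0.1428],[0,0,0,0,0,-0.1428],[0,0,0,0,0,-0.1428],[0,0,0,0,0,-0.1428],[0,0,0,0,0,-0.1428],[0,0,0,0,0,-0.1428],[0,0,0,0,0,-0.1428],[0,0,0,0,0,-0.1428],[0,0,0,0,0,0]]'
```

```text
time: 45.75
tool_pos: [589.6, -39.7, 182.6]
tcp_rot: [3.14, 0.0, 1.571]
contact_force: [-0.7, -0.6, -0.9]
grip_width: 92.0
finger_force: 0.0
time: 46.45
tool_pos: [457.0, -254.0, 180.0]
tcp_rot: [-3.138, -0.001, 1.566]
contact_force: [0.3, 0.8, 0.7]
grip_width: 91.9
finger_force: 0.0
time: 47.65
tool_pos: [459.6, -249.7, 180.4]
tcp_rot: [3.14, -0.002, -3.139]
contact_force: [-0.0, -0.3, 0.1]
grip_width: 91.8
finger_force: 0.0
```

```bash
python3 -m jog '[[0,0,15,0,0,0],[0,0,45,0,0,0],[0,0,40,0,0,0],[0,0,25,0,0,0],[0,0,15,0,0,0],[0,0,0,0,0,0],[0,0,0,0,0,0]]' 100; python3 -m jog '[[0,0,0,0,0,0],[0,0,0,0,0,0],[0,0,0,0,0,0],[0,0,0,0,0,0],[0,0,0,0,0,0],[0,0,0,0,0,0],[0,0,0,0,0,0],[0,0,0,0,0,0]]' 30
```

```text
time: 48.35
tool_pos: [459.9, -250.4, 41.6]
tcp_rot: [3.141, -0.001, 3.14]
contact_force: [0.3, -0.5, 0.2]
grip_width: 92.1
finger_force: 0.0
time: 49.15
tool_pos: [460.0, -250.7, 41.9]
tcp_rot: [3.142, 0.0, -3.141]
contact_force: [-0.7, 0.2, 1.8]
grip_width: 47.6
finger_force: 30.0
```

```bash
python3 -m jog '[[0,0,-15,0,0,0],[0,0,-35,0,0,0],[0,0,-40,0,0,0],[0,0,-30,0,0,0],[-10.5,39,0,0,0,0],[-10.5,39,0,0,0,0],[-10.5,39,0,0,0,0],[-10.5,39,0,0,0,0],[-10.5,39,0,0,0,0],[-10.5,39,0,0,0,0],[-10.5,39,0,0,0,0],[0,0,0,0,0,0]]'; python3 -m jog '[[0,0,0,0,0,0],[0,0,40,0,0,0],[0,0,40,0,0,0],[0,0,25,0,0,0],[0,0,8,0,0,0],[0,0,4,0,0,0],[0,0,1.3,0,0,0],[0,0,0,0,0,0],[0,0,0,0,0,0]]'
```

```text
time: 50.35
tool_pos: [533.7, 26.6, 161.5]
tcp_rot: [3.14, 0.0, -3.136]
contact_force: [0.0, 0.2, -0.7]
grip_width: 47.4
finger_force: 30.0
time: 51.25
tool_pos: [534.0, 22.2, 44.7]
tcp_rot: [-3.141, 0.002, -3.141]
contact_force: [0.6, -0.2, -0.7]
grip_width: 47.8
finger_force: 30.0
```

```bash
python3 -m jog '[[0,0,1.2,0,0,0],[0,0,0,0,0,0],[0,0,0,0,0,0]]'; python3 -m jog '[[0,0,0.7,0,0,0],[0,0,0,0,0,0],[0,0,0,0,0,0]]'
```

```text
time: 51.55
tool_pos: [533.7, 22.3, 42.9]
tcp_rot: [-3.142, 0.001, -3.141]
contact_force: [0.0, 0.4, 3.8]
grip_width: 47.5
finger_force: 30.0
time: 51.85
tool_pos: [533.8, 22.4, 42.8]
tcp_rot: [-3.141, 0.002, -3.141]
contact_force: [-2.1, 0.6, 9.3]
grip_width: 47.1
finger_force: 30.0
```

```bash
python3 -m jog '[[0,0,0,0,0,0],[0,0,0,0,0,0],[0,0,0,0,0,0],[0,0,0,0,0,0],[0,0,0,0,0,0],[0,0,-20,0,0,0],[0,0,-40,0,0,0],[0,0,-40,0,0,0],[0,0,-40,0,0,0],[0,0,-40,0,0,0],[0,0,0,0,0,0]]' 100; python3 -m jog '[[10,-45,0,0,0,0],[10,-45,0,0,0,0],[10,-45,0,0,0,0],[10,-45,0,0,0,0],[10,-45,0,0,0,0],[10,-45,0,0,0,0],[10,-45,0,0,0,0],[0,0,0,0,0,0],[0,0,0,0,0,0],[0,0,0,0,0,0]]'
python3 - <<'E'
from h import *
im=bot.capture("top");c=cam("top");cv2.imwrite("pics/g.png",cv2.resize(im[130:290,70:530],None,fx=1.73,fy=1.73,interpolation=2)[:,:,::-1])
H=hsv(im);h,s,v=[H[...,i].astype(int) for i in range(3)]
def roi(x0,x1,y0,y1):
    m=np.zeros(h.shape,bool);m[y0:y1,x0:x1]=1;return m
for n,m,z in [("red",((h<8)|(h>172))&(s>180)&(v>100)&roi(275,310,200,225),100),("yel",(abs(h-25)<8)&(s>180)&(v>120)&roi(250,280,172,200),96),("wht",(s<60)&(v>170)&roi(310,335,175,200),98)]:
    M,ce,st=big(m);print(n,ce,st,toplane(ce,z,c).round(1))
E
```

```text
time: 52.95
tool_pos: [536.0, 22.1, 227.3]
tcp_rot: [-3.141, 0.011, -3.141]
contact_force: [0.9, -0.4, -0.1]
grip_width: 91.9
finger_force: 0.0
time: 53.95
tool_pos: [463.5, -291.6, 221.0]
tcp_rot: [3.14, -0.001, -3.14]
contact_force: [-0.1, -0.1, -0.2]
grip_width: 91.5
finger_force: 0.0
red [292.86910995 212.23560209] [286 204  15  17 191] [[534.3  23.8 100. ]]
yel [265.29779412 186.1875    ] [256 177  19  20 272] [[591.   80.4  96. ]]
wht [323.37313433 186.25373134] [316 179  16  16 201] [[589.4 -39.8  98. ]]
```

View pics/g.png

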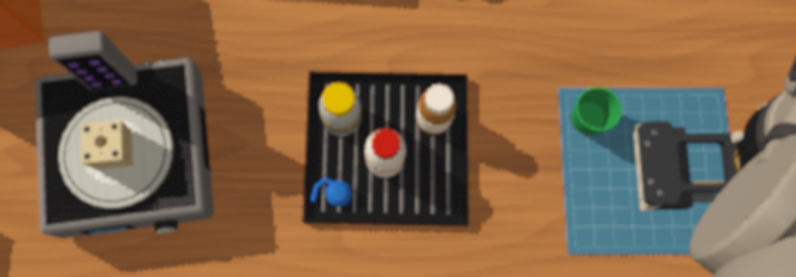

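The bottles are back within 1 mm of where they started (caps at crop (339,99), (439,97) and (386,143)). The mould is on the turntable, and the cup and shell haven't moved.

```bash
python3 -c "
from plant import bot
print(bot.close_job())"
```

```text
the job is handed in; nothing more can be done
None
```

The job is done and handed in at about 54 s: the mould sits flat within about 3 mm of the turntable's centre, all three bottles stand within about 1 mm of where they started on the tray, and the cup and ear shell were left alone.

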